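# Seat a tube block in the shaker and clamp it

## Task

Take the oblong aluminium tube block (the one with eight wells in two rows of four) and lower it, do not drop it, lengthwise into the pocket on top of the bench shaker. Press it firmly down until you feel it bottom fully home on the pocket floor, because the stiff ejector plate in there holds it a few millimetres proud at first. Only then swing the open hinged clamp all the way down flat over the block, and let go.

Things in the scene. Friction and masses are not known exactly. Their poses are not given: they have to be found in the camera images.
- block: Tube block: aluminium oblong, 80 long (its x) x 50 wide (y) x 65 mm high, 0.4 kg, eight 13 mm wells in two rows of four on top; either way round is right. Origin: centre of underside, z up. Stands on the bench right of the shaker (-y) among two unwanted aluminium blocks: square (62 x 62 x 42 mm, four wells) and round (62 mm across, 50 high, one well).
- pocket (a point): Centre of the pocket floor of the white shaker; x along the pocket to the clamp's hinge, z up. Pocket 92 (x) x 62 (y) mm, 15 deep; housing 200 x 180 mm, its top 75 mm over the bench. In the floor an ejector plate (60 x 36 mm) stands 4-10 mm high, carries the block's weight, sinks if pushed 5-12 N more, then stays flush, the block hard on the floor: fully home its underside is at this height.
- clamp (a joint): Angle of the steel clamp frame: 0 closed (level over the block), grows opening up and away to +x; starts 1.4-1.7, stop 1.9. Stiff hinge: stays where left, 1.5-3 N at the handle moves it. Hinge axis along the pocket's y, 70 mm along x and 70 mm above the pocket point, between posts at y = +-53 mm. Arms at y = +-42 mm; closed, its cross bar clears a fully seated block by 1.5 mm.
- clamp_handle (a point): Middle of the clamp's round handle bar, 14 mm thick, along the pocket's y, 76 mm free between the arms. It lies 150 mm from the hinge axis along the arms and 30 mm above them: closed, at x = -80, z = +100 mm from the pocket point, clear above housing and block; open, it is the clamp's top end. Its axes turn with the clamp (y along the bar).
Not all that is in view belongs to the job. Leave any green look-alike of the block alone.

How it is judged (in metres and radians):
On the way:
1. the block is pressed fully home in the pocket while the clamp still stands open (z of block in the frame of pocket below 0.0025 m and horizontal distance between block and pocket below 0.012 m and angle between block's own z axis and vertical below 0.06 rad and value of joint clamp above 1 rad), for 0.2 s.
At the end, for the whole second after the job is handed in: The eight-well block is upright and lengthwise in the pocket (within 12 mm of its centre, 14 degrees), its underside within 2.5 mm of the pocket floor, at rest, and the clamp is closed over it to within 0.08 rad (z of block in the frame of pocket below 0.0025 m and horizontal distance between block and pocket below 0.012 m and angle between block's own z axis and vertical below 0.06 rad and angle between the x axis of block and the x axis of pocket, either way round below 0.25 rad and value of joint clamp below 0.08 rad and velocity of joint clamp between -0.05 and 0.05 rad/s and linear speed of block below 0.02 m/s); the robot touches nothing.
It fails at once if the block is dropped or slammed into the pocket (faster than 0.5 m/s there) (linear speed of block above 0.5 m/s and horizontal distance between block and pocket below 0.04 m and z of block in the frame of pocket below 0.05 m).
It also fails if it takes over 61 s, if anything falls off the work surface, if the arm or the gripper's body presses on something with over 40 N, if the wrist force passes 120 N, or if a joint passes its speed limit or range.

## Robot

A 6-joint arm with a two-finger parallel gripper is mounted at the origin on the work surface. World frame = base frame: x ahead of the robot, y to its left, z up, the work surface at z = 0. Lengths are in mm, angles in degrees, forces in N, time in s.
With the tool pointing down it reaches from about 350 to 925 mm from the base axis. Payload 6.4 kg.
Tool frame: the origin (TCP) lies midway between the tips of the shut fingers; the grasp point (between the pads) lies 19 mm behind it (r.pinch_z is the z of the grasp point in the tool frame, in mm); z points along the fingers, y is the direction in which the jaws open and shut (so a half turn about z gives the same grasp; the last joint's range is limited). The gripper opens to 94 mm and grips with 3 to 60 N. Pads are 16 mm wide; open, the fingers measure 119 mm over their backs; the gripper's body (75 mm by 177 mm) begins 78 mm behind the grasp point.
Start: joints at [54.654, 14.043, 89.255, -0, 76.702, -9.975], TCP at [278.505, 587.323, 205.455] pointing down, gripper open.
Joint ranges: [-179.41, 179.41], [-58.25, 129.5], [7.25, 145.43], [-54.29, 234.29], [11.92, 165.04], [-157.13, 157.13]. Speed limits (degrees/s): [147.25, 147.25, 180, 180, 180, 180].

## Interface

Orientations are given as [roll, pitch, yaw] about the fixed x, y, z axes, in that order (R = Rz(yaw) Ry(pitch) Rx(roll)).
In Python, from workcell import status, read_camera, camera_info, job, r gives the robot as it stands.
- The arm moves only by the shell command python3 -m creep 'ROWS' [FORCE]. ROWS is JSON, a list that holds one entry, the list of rows, each a list of 5 numbers: the shift along the tool's x, y, z in cm, then the turn about the tool's z in degrees, then the finger opening in cm, from 0 to 9.4. In form: [[[tx, ty, tz, turn, gripper], ...]]. A call has 1 to 12 rows; each row shifts and turns the commanded pose from where the row before left it, along the tool's axes as they then stand; what a row does not reach is not made up. A row lasts 1/10 s, in which the tool goes at most 50 mm and 8.59 degrees, less where a joint would pass 70% of its speed; a pose out of reach is approached as far as the arm can. A call is refused whole if a number of a shift passes 5 or a number of a turn 8.59, either way. A call with a gripper value outside its range is refused whole. The fingers move at their own pace and stop on an object; FORCE is the grip in N (left out, the last holds). Time passes only in rows, so rows that do not move let the fingers close. It gives the time, the measured TCP pose, the force and the opening at its end, in the units of the state.
- status.read_state(): the state, without advancing time (a new reading comes with each control period).
- read_camera(name): name is "scene" or "top"; returns the picture (400x640x3 uint8, red, green, blue); there is no depth.
- camera_info(name): a dict with "intrinsics" (3x3 intrinsics, pixels), "T" (4x4, takes a point from camera to world coordinates). Camera axes: x right, y down, z forward; pixel columns grow to the right and rows downward; lengths in mm; the calibration is good to about 2 mm. A picture is of the moment at which its call begins. camera_info takes no time and is no camera call.
- job.sign_off(): hands the job in, once; it reports no verdict.
The state is a dict: "time": time; "q": joint angles; "dq": joint speeds; "effort": joint torques, N m; "eef_pos": TCP position; "eef_rot": TCP orientation; "force": force on the tool from outside, world axes, zero at the start; "moment": the same for the moment, N m; "finger_gap": opening from 0.0 (shut) to 1.0 (fully open).
Only numpy, scipy, OpenCV 4.12 (cv2) and the standard library are available. Lean on these libraries where they do the work, as an engineer would, in place of code of your own. Each camera call takes 0.05 s, during which the arm holds its last target. There are 200 camera calls.

## Working session

There is one attempt and no reset: what is moved stays moved. The work goes in short steps, Python scripts to look and compute and a shell command to move; the robot and the scene stay as the last step left them, time stands still between calls to the robot, and variables do not carry over. Pictures are saved under pics/ and viewed, about 8 in all and at most 12, crops included, and the job is handed in when it is done.

```bash
mkdir -p pics; ls
python3 - <<'E'
from workcell import status, read_camera, camera_info, r
import cv2
s=status.read_state(); print(s)
for n in("scene","top"):
    i=camera_info(n); print(n,i["intrinsics"],i["T"])
    cv2.imwrite(f"pics/{n}0.png",cv2.cvtColor(read_camera(n),cv2.COLOR_RGB2BGR))
E
```

```text
pics
{'time': 0.0, 'q': array([ 5.46548962e+01,  1.40812279e+01,  8.93257351e+01,  7.30219833e-04,
        7.67018254e+01, -9.97556401e+00]), 'dq': array([-0.0597028 , -0.07102752,  0.02446719, -0.11207944, -0.01390233,
       -0.02128735]), 'effort': array([-7.87099834e-04, -4.15830338e+01, -3.14608097e+01,  6.85066148e-02,
        3.32548341e-02, -1.54320087e-04]), 'eef_pos': array([278.13316187, 586.81393119, 204.36991445]), 'eef_rot': array([-1.79892979e+02, -1.95447878e-02,  1.54630273e+02]), 'force': array([0.52080683, 0.57168085, 0.32789098]), 'moment': array([-0.03394488,  0.04265461,  0.02379238]), 'finger_gap': 0.9958299332471956}
scene [[483.17026838   0.         308.82690385]
 [  0.         483.17026838 194.39724814]
 [  0.           0.           1.        ]] [[-6.17000233e-01  5.63332026e-01 -5.49515915e-01  1.07184600e+03]
 [ 7.86961833e-01  4.40481220e-01 -4.32050192e-01  3.31804120e+02]
 [-1.33626945e-03 -6.99023121e-01 -7.15097819e-01  8.27443088e+02]
 [ 0.00000000e+00  0.00000000e+00  0.00000000e+00  1.00000000e+00]]
top [[472.76937992   0.         323.45610817]
 [  0.         472.76937992 198.29780225]
 [  0.           0.           1.        ]] [[ 3.41069230e-03 -9.94605041e-01  1.03678246e-01  4.22222331e+02]
 [-9.99919059e-01 -4.66289280e-03 -1.18377817e-02 -9.62649971e+01]
 [ 1.22573579e-02 -1.03629479e-01 -9.94540441e-01  1.23743413e+03]
 [ 0.00000000e+00  0.00000000e+00  0.00000000e+00  1.00000000e+00]]
```

View pics/scene0.png

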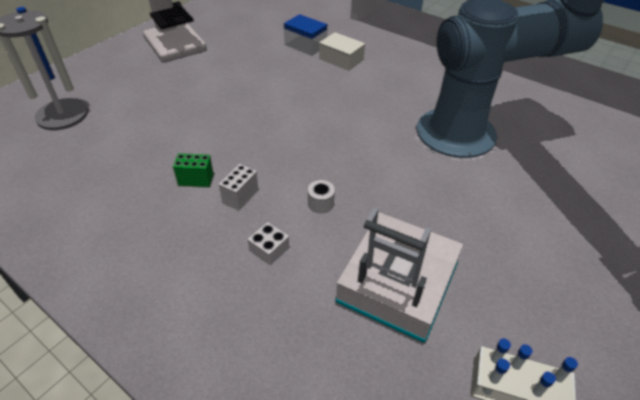

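View pics/top0.png

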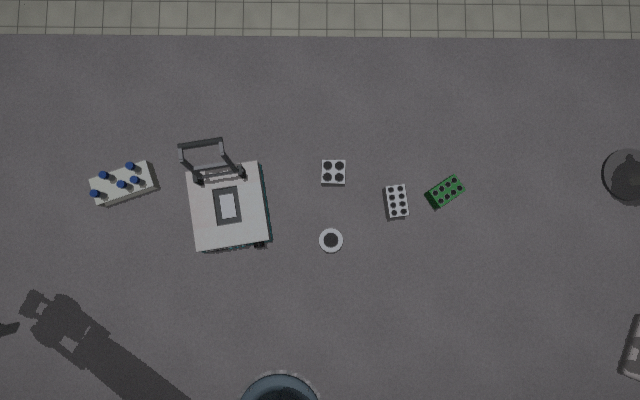

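The scene picture shows the block at about (239,185), and the shaker at (400,275) with its clamp open. In the top picture the block is at about (397,201), the green look-alike at (445,192) and the pocket at (228,206). I'll enlarge both areas.

Run:
```python
import cv2,numpy as np
t=cv2.imread("pics/top0.png"); s=cv2.imread("pics/scene0.png")
def crop(im,x,y,w,h,k):
    c=cv2.resize(im[y:y+h,x:x+w],None,fx=k,fy=k,interpolation=cv2.INTER_CUBIC)
    c=cv2.convertScaleAbs(c,alpha=1.4)
    for i in range(0,w,10): cv2.putText(c,str(x+i),(i*k,8),0,.3,(0,255,255),1); cv2.line(c,(i*k,10),(i*k,14),(0,255,255),1)
    for i in range(10,h,10): cv2.putText(c,str(y+i),(0,i*k+3),0,.3,(0,255,255),1);cv2.line(c,(20,i*k),(24,i*k),(0,255,255),1)
    return c
a=crop(t,170,130,110,130,4)  #440x520
b=crop(t,375,175,45,52,7)   #315x364
o=np.zeros((560,800,3),np.uint8); o[:520,:440]=a; o[:364,460:775]=b
cv2.imwrite("pics/crop1.png",o)
cv2.imwrite("pics/crop2.png",crop(s,330,205,140,140,4))
```

```text
(no output)
```

View pics/crop1.png

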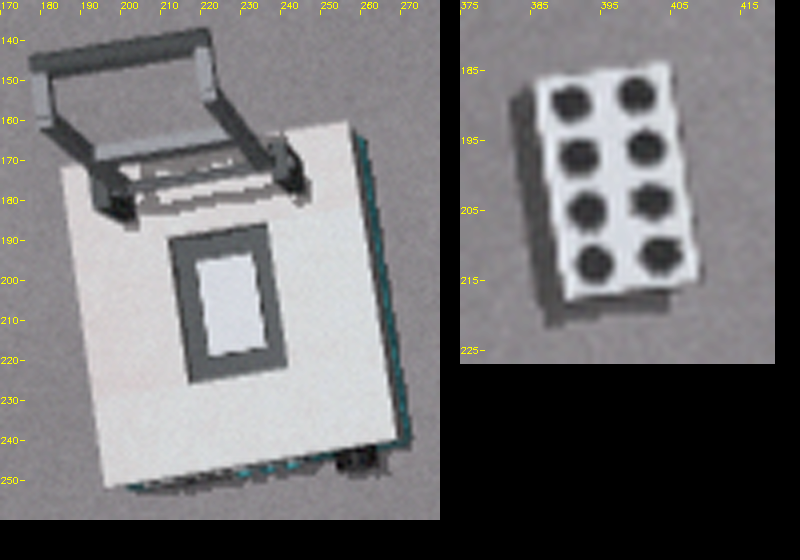

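View pics/crop2.png

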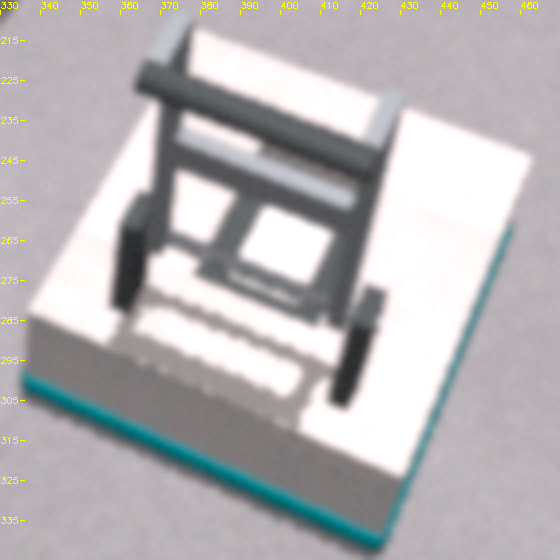

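```bash
cat > geo.py <<'E'
import numpy as np
from workcell import camera_info
def ray(cam,p):
    i=camera_info(cam);T=np.array(i["T"]);d=T[:3,:3]@np.linalg.inv(i["intrinsics"])@[p[0],p[1],1];return T[:3,3],d/np.linalg.norm(d)
def onz(cam,p,z):
    o,d=ray(cam,p);return o+d*(z-o[2])/d[2]
def proj(cam,P):
    i=camera_info(cam);c=np.linalg.inv(i["T"])@np.r_[P,1];q=np.array(i["intrinsics"])@c[:3];return q[:2]/q[2]
def tri(p1,p2):
    o1,d1=ray("top",p1);o2,d2=ray("scene",p2)
    M=sum(np.eye(3)-np.outer(d,d) for d in(d1,d2));b=sum((np.eye(3)-np.outer(d,d))@o for o,d in((o1,d1),(o2,d2)))
    return np.linalg.solve(M,b)
E
python3 - <<'E'
from geo import *
def px(c,x0,y0,k,ox=0): return [((x-ox+.5)/k-.5+x0,(y+.5)/k-.5+y0) for x,y in c]
def rect(n,c,z):
    P=np.array([onz("top",p,z) for p in c]);e=lambda a,b:P[b]-P[a]
    l=(e(3,0)+e(2,1))/2;w=(e(0,1)+e(3,2))/2
    print(n,P.mean(0).round(1),"L",np.linalg.norm(l).round(1),"W",np.linalg.norm(w).round(1),"yawL",np.degrees(np.arctan2(l[1],l[0])).round(2),"yawW",np.degrees(np.arctan2(w[1],w[0])).round(2)); return P
rect("pocket",px([(168,239),(268,223),(287,366),(190,384)],170,130,4),75)
rect("house",px([(62,169),(350,122),(398,440),(105,487)],170,130,4),75)
rect("block",px([(535,79),(668,63),(699,283),(567,300)],375,175,7,460),65)
s=px([(140,76),(385,162)],330,205,4); t=px([(30,62),(210,38)],170,130,4)
H=tri(np.mean(t,0),np.mean(s,0)); print("handle",H)
for a,b in ((t[0],s[1]),(t[1],s[0])): print(tri(a,b))
E
```

```text
pocket [524.9 128.1  75. ] L 90.1 W 61.2 yawL 9.43 yawW -79.86
house [524.7 127.7  75. ] L 199.1 W 180.1 yawL 9.47 yawW -80.46
block [ 540. -294.   65.] L 79.7 W 47.8 yawL 7.39 yawW -82.63
handle [636.68009278 149.26084743 277.6361433 ]
[629.37936313 194.79559347 280.47100596]
[644.42356209 102.41601171 275.39445122]
```

```bash
cat >> geo.py <<'E'
from workcell import status
from scipy.spatial.transform import Rotation as Ro
PK=np.array([524.8,127.9,60.]);PY=9.5
def pk(x,y,z):
    c,s=np.cos(np.radians(PY)),np.sin(np.radians(PY));return PK+[c*x-s*y,s*x+c*y,z]
def show():
    s=status.read_state();print("t",round(s["time"],2),"tcp",s["eef_pos"].round(1),"rot",s["eef_rot"].round(2),"F",s["force"].round(1),"gap mm",round(s["finger_gap"]*94,1));return s
def go(target,yaw,turned=True):
    s=show();p=s["eef_pos"];y0=s["eef_rot"][2];dy=(yaw-y0+180)%360-180
    for l,y in(("now",y0),("after turn",yaw)):
        R=Ro.from_euler("xyz",[180,0,y],degrees=True).as_matrix();print(l,"shift cm",(R.T@(np.array(target)-p)/10).round(2),"turn",round(-dy,2))
E
python3 -c "
from geo import *
go([540,-294,200],187.4)"
```

```text
t 0.1 tcp [278.2 586.9 204.5] rot [-1.7990e+02 -2.0000e-02  1.5463e+02] F [-0.2  0.  -0.5] gap mm 94.0
now shift cm [-61.4  -68.37   0.45] turn -32.77
after turn shift cm [-14.62 -90.73   0.45] turn -32.77
```

```bash
python3 -m creep '[[[0,0,0,-8.19,9.4],[0,0,0,-8.19,9.4],[0,0,0,-8.19,9.4],[0,0,0,-8.19,9.4],[-0.73,-4.5,0,0,9.4],[-0.73,-4.5,0,0,9.4],[-0.73,-4.5,0,0,9.4],[-0.73,-4.5,0,0,9.4],[-0.73,-4.5,0,0,9.4],[-0.73,-4.5,0,0,9.4],[-0.73,-4.5,0,0,9.4],[-0.73,-4.5,0,0,9.4]]]' && python3 -m creep '[[[-0.73,-4.5,0,0,9.4],[-0.73,-4.5,0,0,9.4],[-0.73,-4.5,0,0,9.4],[-0.73,-4.5,0,0,9.4],[-0.73,-4.5,0,0,9.4],[-0.73,-4.5,0,0,9.4],[-0.73,-4.5,0,0,9.4],[-0.73,-4.5,0,0,9.4],[-0.73,-4.5,0,0,9.4],[-0.73,-4.5,0,0,9.4],[0,0,0,0,9.4],[0,0,0,0,9.4]]]'; python3 -c "
from geo import *
go([540,-294,30],187.4)"
```

```text
time: 1.3
eef_pos: [382.6, 236.1, 205.1]
eef_rot: [-180.0, -0.0, -172.6]
force: [0.4, -0.4, -0.2]
finger_gap: 0.998
time: 2.5
eef_pos: [512.6, -199.5, 204.7]
eef_rot: [179.9, -0.1, -172.7]
force: [0.0, -0.1, -0.1]
finger_gap: 1.003
t 2.5 tcp [ 512.6 -199.5  204.7] rot [ 1.7992e+02 -7.0000e-02 -1.7270e+02] F [ 0.  -0.1 -0.1] gap mm 94.2
now shift cm [-1.52 -9.73 17.47] turn -0.1
after turn shift cm [-1.5  -9.73 17.47] turn -0.1
```

```bash
python3 -m creep '[[[-0.75,-4.86,0,0,8],[-0.75,-4.87,0,-0.1,8],[0,0,4,0,8],[0,0,4,0,8],[0,0,3,0,8],[0,0,0,0,8],[0,0,0,0,8]]]'
python3 - <<'E'
from geo import *
from workcell import read_camera
import cv2
go([540,-294,30],187.4)
for n in("scene",):
    cv2.imwrite(f"pics/{n}1.png",cv2.cvtColor(read_camera(n),cv2.COLOR_RGB2BGR))
im=cv2.imread("pics/scene1.png")[80:260,130:340]
cv2.imwrite("pics/c3.png",cv2.resize(im,None,fx=3,fy=3,interpolation=2))
E
```

```text
time: 3.2
eef_pos: [540.5, -292.5, 96.0]
eef_rot: [180.0, -0.0, -172.4]
force: [-0.0, -0.2, 1.1]
finger_gap: 0.848
t 3.2 tcp [ 540.5 -292.5   96. ] rot [ 1.7998e+02 -1.0000e-02 -1.7243e+02] F [-0.  -0.2  1.1] gap mm 79.7
now shift cm [ 0.07 -0.14  6.6 ] turn 0.17
after turn shift cm [ 0.07 -0.14  6.6 ] turn 0.17
```

View pics/c3.png

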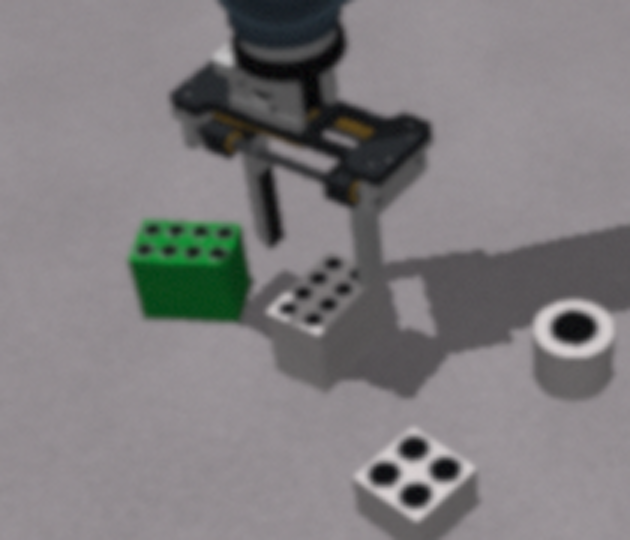

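The fingers straddle the block's top, which is at crop (315,290), and the green block at (190,265) is clear. I'll descend and grip.

```bash
python3 -m creep '[[[0.07,-0.14,2.2,0.17,8],[0,0,2.2,0,8],[0,0,2.2,0,8],[0,0,0,0,8],[0,0,0,0,4.6],[0,0,0,0,4.6],[0,0,0,0,4.6],[0,0,0,0,4.6],[0,0,0,0,4.6],[0,0,0,0,4.6],[0,0,0,0,4.6],[0,0,0,0,4.6]]]' 50; python3 -m creep '[[[0,0,-1,0,4.6],[0,0,-3,0,4.6],[0,0,-4,0,4.6],[0,0,-4,0,4.6],[0,0,0,0,4.6],[0,0,0,0,4.6]]]' ;python3 -c "
from geo import *
go(pk(0,0,140),189.5)"
```

```text
time: 4.45
eef_pos: [540.5, -294.8, 30.7]
eef_rot: [180.0, 0.1, -172.7]
force: [-1.4, 3.9, 5.8]
finger_gap: 0.525
time: 5.05
eef_pos: [539.8, -295.2, 149.6]
eef_rot: [-180.0, 0.0, -172.7]
force: [-1.0, -0.1, -3.3]
finger_gap: 0.527
t 5.05 tcp [ 539.8 -295.2  149.6] rot [-1.7996e+02  2.0000e-02 -1.7269e+02] F [-1.  -0.1 -3.3] gap mm 49.5
now shift cm [-3.9  42.16 -5.04] turn -2.19
after turn shift cm [-5.51 41.98 -5.04] turn -2.19
```

```bash
python3 -m creep '[[[0,0,-1,-2.2,4.6],[0,0,-2,0,4.6],[-0.55,4.2,-0.5,0,4.6],[-0.55,4.2,-0.5,0,4.6],[-0.55,4.2,-0.5,0,4.6],[-0.55,4.2,-0.5,0,4.6],[-0.55,4.2,0,0,4.6],[-0.55,4.2,0,0,4.6],[-0.55,4.2,0,0,4.6],[-0.55,4.2,0,0,4.6],[-0.55,4.2,0,0,4.6],[-0.55,4.2,0,0,4.6]]]'; python3 -m creep '[[[0,0,0,0,4.6],[0,0,0,0,4.6],[0,0,3,0,4.6],[0,0,3,0,4.6],[0,0,0,0,4.6],[0,0,0,0,4.6]]]'
python3 - <<'E'
from geo import *
from workcell import read_camera
import cv2
go(pk(0,0,30),189.5)
ims=[]
for n,(x,y,w,h) in dict(scene=(320,170,160,190),top=(160,120,130,154)).items():
    im=cv2.cvtColor(read_camera(n),cv2.COLOR_RGB2BGR); cv2.imwrite(f"pics/{n}2.png",im)
    ims.append(cv2.convertScaleAbs(cv2.resize(im[y:y+h,x:x+w],(400,475),interpolation=2),alpha=1.3))
cv2.imwrite("pics/c4.png",np.hstack(ims))
E
```

```text
time: 6.25
eef_pos: [522.4, 129.7, 196.0]
eef_rot: [180.0, -0.3, -170.5]
force: [-0.1, 0.0, -3.6]
finger_gap: 0.531
time: 6.85
eef_pos: [524.1, 127.1, 138.6]
eef_rot: [180.0, -0.1, -170.6]
force: [0.5, 0.3, -3.0]
finger_gap: 0.533
t 6.85 tcp [524.1 127.1 138.6] rot [ 1.7999e+02 -1.5000e-01 -1.7057e+02] F [ 0.5  0.3 -3. ] gap mm 50.1
now shift cm [-0.08  0.06  4.86] turn -0.07
after turn shift cm [-0.08  0.06  4.86] turn -0.07
```

View pics/c4.png

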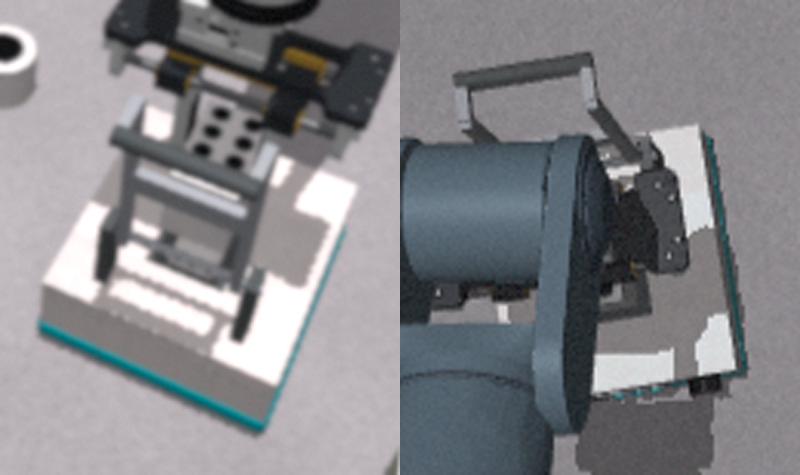

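The block hangs above the pocket, with its wells visible at crop (225,130) in the scene view. The arm hides it in the top view. I'll lower it slowly and watch the force.

```bash
python3 -m creep '[[[-0.08,0.06,1,0,4.6],[0,0,1,0,4.6],[0,0,0.7,0,4.6],[0,0,0.4,0,4.6],[0,0,0.4,0,4.6],[0,0,0,0,4.6],[0,0,0,0,4.6]]]'; python3 -m creep '[[[0,0,0.3,0,4.6],[0,0,0.2,0,4.6],[0,0,0,0,4.6],[0,0,0,0,4.6]]]';python3 -c "
from geo import *
go(pk(0,0,30),189.5)"
```

```text
time: 7.65
eef_pos: [525.5, 129.0, 104.6]
eef_rot: [-180.0, 0.0, -170.5]
force: [0.7, 0.2, -2.9]
finger_gap: 0.527
time: 8.05
eef_pos: [525.3, 128.9, 99.4]
eef_rot: [180.0, -0.0, -170.5]
force: [-0.3, -0.4, -2.7]
finger_gap: 0.529
t 8.05 tcp [525.3 128.9  99.4] rot [ 180.     -0.   -170.48] F [-0.3 -0.4 -2.7] gap mm 49.7
now shift cm [ 0.07 -0.09  0.94] turn 0.02
after turn shift cm [ 0.07 -0.09  0.94] turn 0.02
```

```bash
for i in 1 2 ; do python3 -m creep '[[[0.03,-0.04,0.2,0,4.6],[0,0,0,0,4.6],[0,0,0,0,4.6]]]' | grep -E "pos|force"; done; python3 -m creep '[[[0,0,0.2,0,4.6],[0,0,0,0,4.6],[0,0,0,0,4.6]]]' | grep -E "pos|force|gap";python3 -m creep '[[[0,0,0.2,0,4.6],[0,0,0,0,4.6],[0,0,0,0,4.6]]]' | grep -E "pos|force|gap"
```

```text
eef_pos: [525.1, 128.5, 97.4]
force: [-0.4, 0.6, -3.3]
eef_pos: [524.8, 128.0, 95.4]
force: [-0.2, 0.1, -3.1]
eef_pos: [525.0, 128.1, 94.3]
force: [-4.2, -0.9, 5.9]
finger_gap: 0.529
eef_pos: [525.1, 128.1, 92.3]
force: [-3.3, -0.9, 5.3]
finger_gap: 0.53
```

Contact with the ejector plate, which is now sinking. I'll keep pressing until it bottoms.

```bash
python3 -m creep '[[[0,0,0.2,0,4.6],[0,0,0,0,4.6],[0,0,0,0,4.6]]]' 60| grep -E "pos|force|gap"; python3 -m creep '[[[0,0,0.15,0,4.6],[0,0,0,0,4.6],[0,0,0,0,4.6]]]' | grep -E "pos|force|gap";python3 -m creep '[[[0,0,0.1,0,4.6],[0,0,0,0,4.6],[0,0,0,0,4.6]]]' | grep -E "pos|force|gap"
```

```text
eef_pos: [525.0, 128.1, 90.7]
force: [-5.9, -0.3, 7.5]
finger_gap: 0.526
eef_pos: [525.1, 128.1, 90.6]
force: [-10.8, -2.0, 17.0]
finger_gap: 0.527
eef_pos: [525.1, 128.1, 90.6]
force: [-15.2, -2.0, 24.2]
finger_gap: 0.532
```

```bash
python3 -m creep '[[[0,0,0.1,0,4.6],[0,0,0,0,4.6],[0,0,0,0,4.6],[0,0,0,0,4.6]]]' | grep -E "pos|force|gap"; python3 -m creep '[[[0,0,-0.4,0,4.6],[0,0,0,0,4.6],[0,0,0,0,5.5],[0,0,0,0,6],[0,0,0,0,6.4],[0,0,0,0,6.4],[0,0,0,0,6.4],[0,0,0,0,6.4]]]' | grep -E "pos|force|gap"; python3 -m creep '[[[0,0,-1,0,6.4],[0,0,-3,0,6.4],[0,0,-4,0,6.4],[-1,0,-4,0,6.4],[-4,0,-4,0,6.4],[-5,0,-2,0,6.4],[-5,0,0,0,6.4],[-5,0,0,0,6.4],[0,0,0,0,6.4],[0,0,0,0,6.4]]]';  python3 - <<'E'
from geo import *
from workcell import read_camera
import cv2
show()
ims=[]
for n,(x,y,w,h) in dict(scene=(330,205,135,135),top=(165,135,110,110)).items():
    im=cv2.cvtColor(read_camera(n),cv2.COLOR_RGB2BGR); cv2.imwrite(f"pics/{n}3.png",im)
    ims.append(cv2.convertScaleAbs(cv2.resize(im[y:y+h,x:x+w],(400,400),interpolation=2),alpha=1.3))
cv2.imwrite("pics/c5.png",np.hstack(ims))
E
```

```text
eef_pos: [525.1, 128.1, 90.6]
force: [-18.1, -2.6, 30.4]
finger_gap: 0.524
eef_pos: [524.9, 128.1, 89.8]
force: [0.2, -0.2, 1.0]
finger_gap: 0.683
time: 12.35
eef_pos: [714.1, 159.8, 262.6]
eef_rot: [180.0, -0.1, -170.5]
force: [-0.6, 0.1, 0.8]
finger_gap: 0.681
t 12.35 tcp [714.1 159.8 262.6] rot [ 1.7999e+02 -1.4000e-01 -1.7048e+02] F [-0.6  0.1  0.8] gap mm 64.0
```

View pics/c5.png

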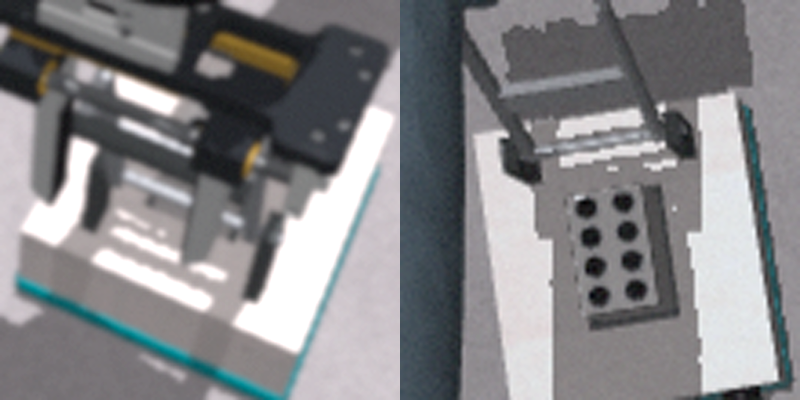

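I made an error here. At this yaw tool +x points to world -x, so the retreat went over the clamp instead of away from it and probably pushed it further open. The top view still shows the block seated in the pocket, at crop (615,250). I'll go straight up, then look again.

```bash
python3 -m creep '[[[0,0,-3,0,6.4],[0,0,-4,0,6.4],[0,0,-4,0,6.4],[5,0,0,0,6.4],[5,0,0,0,6.4],[5,0,0,0,6.4],[5,0,0,0,6.4],[5,0,0,0,6.4],[5,0,0,0,6.4],[5,0,0,0,6.4],[0,0,0,0,6.4],[0,0,0,0,6.4]]]';  python3 - <<'E'
from geo import *
from workcell import read_camera
import cv2
show()
ims=[]
for n,(x,y,w,h) in dict(scene=(330,205,135,135),top=(165,125,110,110)).items():
    im=cv2.cvtColor(read_camera(n),cv2.COLOR_RGB2BGR); cv2.imwrite(f"pics/{n}4.png",im)
    ims.append(cv2.convertScaleAbs(cv2.resize(im[y:y+h,x:x+w],(400,400),interpolation=2),alpha=1.3))
cv2.imwrite("pics/c6.png",np.hstack(ims))
E
```

```text
time: 13.65
eef_pos: [367.5, 101.9, 375.2]
eef_rot: [-179.9, 0.3, -170.5]
force: [1.3, -0.1, 0.7]
finger_gap: 0.681
t 13.65 tcp [367.5 101.9 375.2] rot [-179.94    0.32 -170.49] F [ 1.3 -0.1  0.7] gap mm 64.0
```

View pics/c6.png

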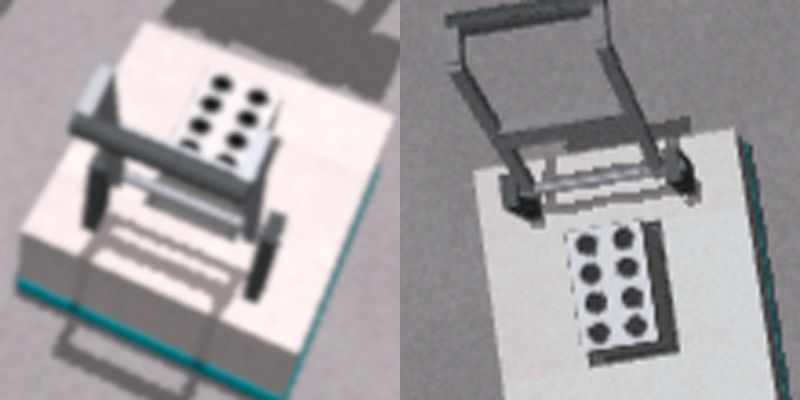

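Run:
```python
from geo import *
f=110/400;g=135/400
T=lambda x,y:((x-400+.5)*f-.5+165,(y+.5)*f-.5+125)
S=lambda x,y:((x+.5)*g-.5+330,(y+.5)*g-.5+205)
for a,b in((T(636,325),S(222,83)),(T(598,332),S(258,97)),(T(632,297),S(210,104)),(T(594,302),S(247,118))): print("well",tri(a,b).round(1))
P=np.array([onz("top",T(*p),125) for p in((567,233),(641,221),(657,338),(588,350))]);c=P.mean(0);print(c,np.degrees(np.arctan2(*(P[0]-P[3])[1::-1])))
cs=np.array([np.cos(np.radians(PY)),np.sin(np.radians(PY))]);d=(c-PK)[:2];print("block in pocket",d@cs,d@[-cs[1],cs[0]])
H=tri(np.mean([T(448,21),T(602,9)],0),np.mean([S(72,124),S(255,190)],0));h=(H-PK);x=h[:2]@cs-70;z=h[2]-70
print("H",H,"rel hinge",x,z,"lat",h[:2]@[-cs[1],cs[0]],"r",np.hypot(x,z),"theta",np.radians(168.69)-np.arctan2(z,x))
```

```text
well [499.9 111.6 124.4]
well [495.5 135.7 124.2]
well [518.4 114.4 123.3]
well [514.9 138.7 124.6]
[525.71822787 126.61776725 125.        ] 11.636010173309227
block in pocket 0.6940054829109152 -1.4161990066611327
H [669.57657957 155.05889425 260.26904644] rel hinge 77.27356634506074 130.26904644328283 lat 2.8913985080551825 r 151.46362110066786 theta 1.9087925471517488
```

The clamp now stands at its stop, about 1.9 rad. The block top is at z of about 124.1 mm and 1.6 mm off-centre, so it is home. Next I turn the tool and move above the handle.

```bash
python3 -m creep '[[[0,0,0,8.2,4],[0,0,0,8.2,4],[0,0,0,8.2,4],[0,0,0,8.2,4],[0,0,0,8.2,4],[0,0,0,8.2,4],[0,0,0,8.2,4],[0,0,0,8.2,4],[0,0,0,8.2,4],[0,0,0,8.2,4],[0,0,0,8,4],[0,0,0,0,4]]]';  python3 -c "
from geo import *
go(pk(147,1,240),99.5)"
```

```text
time: 14.95
eef_pos: [369.7, 101.9, 373.3]
eef_rot: [-179.9, -0.0, 99.5]
force: [-0.1, -0.9, 0.1]
finger_gap: 0.428
t 14.95 tcp [369.7 101.9 373.3] rot [-1.7987e+02 -3.0000e-02  9.9540e+01] F [-0.1 -0.9  0.1] gap mm 40.3
now shift cm [ 0.08 30.43  7.33] turn 0.04
after turn shift cm [ 0.1  30.43  7.33] turn 0.04
```

```bash
python3 -m creep '[[[0.1,4.3,0,0,4],[0,4.35,0,0,4],[0,4.35,0,0,4],[0,4.35,0,0,4],[0,4.35,0,0,4],[0,4.35,0,0,4],[0,4.35,0,0,4],[0,0,3.5,0,4],[0,0,3.5,0,4],[0,0,0,0,4],[0,0,0,0,4]]]';  python3 - <<'E'
from geo import *
from workcell import read_camera
import cv2
go(pk(147,1,183),99.5)
im=cv2.cvtColor(read_camera("scene"),cv2.COLOR_RGB2BGR)
cv2.imwrite("pics/c7.png",cv2.resize(im[150:340,310:480],None,fx=3,fy=3,interpolation=2))
E
```

```text
time: 16.05
eef_pos: [668.6, 153.2, 303.1]
eef_rot: [-179.9, -0.0, 99.6]
force: [-0.4, 0.3, 1.3]
finger_gap: 0.427
t 16.05 tcp [668.6 153.2 303.1] rot [-1.7988e+02 -2.0000e-02  9.9620e+01] F [-0.4  0.3  1.3] gap mm 40.1
now shift cm [-0.03  0.1   6.01] turn 0.12
after turn shift cm [-0.03  0.1   6.01] turn 0.12
```

View pics/c7.png

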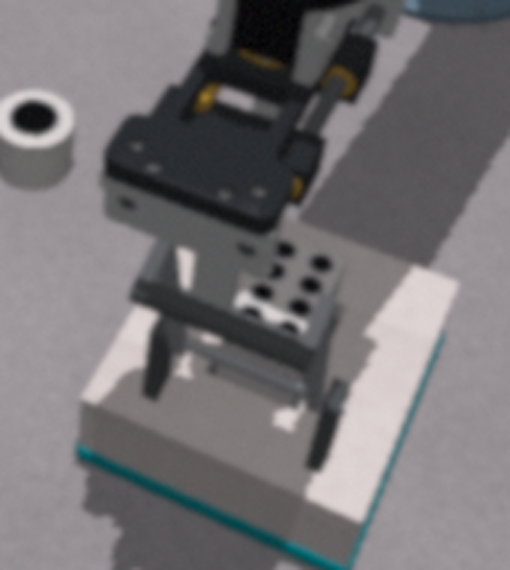

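Run:
```python
from geo import *
f=lambda P:((proj("scene",P)-[310,150]+.5)*3-.5).round()
print("bar",f(pk(147,1,202)),"near tip",f([688.5,157,303]),"outer",f([700.5,159,303]),"far tip",f([649,150,303]),"bar -x34",f(pk(113.9,0,217.6)))
```

```text
bar [221. 320.] near tip [216. 296.] outer [206. 314.] far tip [248. 236.] bar -x34 [248. 252.]
```

The projections agree with the picture: the bar centre is at about (221,320) and the near fingertip at about (211,305). I'll descend and grip the bar.

```bash
python3 -m creep '[[[0,0.1,2,0.1,4],[0,0,2,0,4],[0,0,1,0,4],[0,0,1,0,4],[0,0,0,0,4],[0,0,0,0,4]]]'; python3 -m creep '[[[0,0,0,0,0.8],[0,0,0,0,0.8],[0,0,0,0,0.8],[0,0,0,0,0.8],[0,0,0,0,0.8],[0,0,0,0,0.8],[0,0,0,0,0.8],[0,0,0,0,0.8]]]' 20
python3 - <<'E'
from geo import *
import numpy as np
s=show()
# arc steps: relative moves in tool (y=pocket x, z=down), cm
th=np.linspace(1.9,0,39)
x=-150*np.cos(th)+30*np.sin(th);z=150*np.sin(th)+30*np.cos(th)
for a,b,t in zip(np.diff(x)/10,-np.diff(z)/10,th[1:]): print(round(t,2),round(a,2),round(b,2))
E
```

```text
time: 16.7
eef_pos: [670.0, 153.4, 245.1]
eef_rot: [179.9, 0.0, 99.4]
force: [0.1, 0.6, 0.5]
finger_gap: 0.425
time: 17.5
eef_pos: [670.5, 153.5, 244.9]
eef_rot: [179.8, 0.0, 99.4]
force: [5.1, 0.7, 1.7]
finger_gap: 0.144
t 17.5 tcp [670.5 153.5 244.9] rot [1.7981e+02 1.0000e-02 9.9420e+01] F [5.1 0.7 1.7] gap mm 13.6
1.85 -0.67 -0.37
1.8 -0.69 -0.33
1.75 -0.7 -0.3
1.7 -0.72 -0.26
1.65 -0.73 -0.23
1.6 -0.74 -0.19
1.55 -0.75 -0.15
1.5 -0.76 -0.12
1.45 -0.76 -0.08
1.4 -0.76 -0.04
1.35 -0.76 -0.0
1.3 -0.76 0.04
1.25 -0.76 0.08
1.2 -0.76 0.11
1.15 -0.75 0.15
1.1 -0.74 0.19
1.05 -0.73 0.22
1.0 -0.72 0.26
0.95 -0.7 0.3
0.9 -0.69 0.33
0.85 -0.67 0.37
0.8 -0.65 0.4
0.75 -0.63 0.43
0.7 -0.61 0.46
0.65 -0.59 0.49
0.6 -0.56 0.52
0.55 -0.53 0.55
0.5 -0.51 0.57
0.45 -0.48 0.6
0.4 -0.45 0.62
0.35 -0.41 0.64
0.3 -0.38 0.66
0.25 -0.35 0.68
0.2 -0.31 0.7
0.15 -0.28 0.71
0.1 -0.24 0.73
0.05 -0.21 0.74
0.0 -0.17 0.75
```

```bash
python3 -m creep '[[[0,-0.67,-0.37,0,0.8],[0,-0.69,-0.33,0,0.8],[0,-0.7,-0.3,0,0.8],[0,-0.72,-0.26,0,0.8],[0,-0.73,-0.23,0,0.8],[0,-0.74,-0.19,0,0.8],[0,0,0,0,0.8]]]'; python3 -c "
from geo import *
go(pk(100.9+13.0,0,0)*0+pk(70-150*np.cos(1.6)+30*np.sin(1.6),0,70+150*np.sin(1.6)+30*np.cos(1.6)-19),99.5)"
```

```text
time: 18.2
eef_pos: [628.3, 146.3, 263.3]
eef_rot: [179.8, 0.0, 99.4]
force: [2.4, -0.2, 7.7]
finger_gap: 0.142
t 18.2 tcp [628.3 146.3 263.3] rot [1.7976e+02 4.0000e-02 9.9420e+01] F [ 2.4 -0.2  7.7] gap mm 13.4
now shift cm [-0.11 -0.07  0.32] turn -0.08
after turn shift cm [-0.11 -0.07  0.32] turn -0.08
```

```bash
python3 -m creep '[[[0,-0.75,-0.15,0,0.8],[0,-0.76,-0.12,0,0.8],[0,-0.76,-0.08,0,0.8],[0,-0.76,-0.04,0,0.8],[0,-0.76,0,0,0.8],[0,-0.76,0.04,0,0.8],[0,-0.76,0.08,0,0.8],[0,-0.76,0.11,0,0.8],[0,-0.75,0.15,0,0.8],[0,-0.74,0.19,0,0.8],[0,0,0,0,0.8]]]'; python3 -c "
from geo import *
t=1.1
go(pk(70-150*np.cos(t)+30*np.sin(t),0,70+150*np.sin(t)+30*np.cos(t)-19),99.5)"
```

```text
time: 19.3
eef_pos: [551.1, 133.7, 258.1]
eef_rot: [-179.8, 0.0, 99.4]
force: [-2.3, -2.5, 2.6]
finger_gap: 0.144
t 19.3 tcp [551.1 133.7 258.1] rot [-179.77    0.     99.42] F [-2.3 -2.5  2.6] gap mm 13.5
now shift cm [-0.14  0.19 -0.02] turn -0.08
after turn shift cm [-0.14  0.18 -0.02] turn -0.08
```

```bash
python3 -m creep '[[[0,-0.7,0.22,0,0.8],[0,-0.68,0.26,0,0.8],[0,-0.7,0.3,0,0.8],[0,-0.69,0.33,0,0.8],[0,-0.67,0.37,0,0.8],[0,-0.65,0.4,0,0.8],[0,-0.63,0.43,0,0.8],[0,-0.61,0.46,0,0.8],[0,-0.59,0.49,0,0.8],[0,-0.56,0.52,0,0.8],[0,0,0,0,0.8]]]'; python3 -c "
from geo import *
t=.6
go(pk(70-150*np.cos(t)+30*np.sin(t),0,70+150*np.sin(t)+30*np.cos(t)-19),99.5)"
```

```text
time: 20.4
eef_pos: [487.2, 123.4, 219.5]
eef_rot: [-179.8, -0.0, 99.4]
force: [-0.7, 2.0, -2.3]
finger_gap: 0.143
t 20.4 tcp [487.2 123.4 219.5] rot [-1.7978e+02 -4.0000e-02  9.9430e+01] F [-0.7  2.  -2.3] gap mm 13.5
now shift cm [-0.18  0.1  -0.09] turn -0.07
after turn shift cm [-0.18  0.1  -0.09] turn -0.07
```

```bash
python3 -m creep '[[[0,-0.53,0.53,0,0.8],[0,-0.5,0.55,0,0.8],[0,-0.46,0.58,0,0.8],[0,-0.43,0.6,0,0.8],[0,-0.4,0.64,0,0.8],[0,-0.37,0.66,0,0.8],[0,-0.34,0.68,0,0.8],[0,-0.31,0.7,0,0.8],[0,-0.28,0.71,0,0.8],[0,0,0,0,0.8]]]'; python3 -c "
from geo import *
t=.15
go(pk(70-150*np.cos(t)+30*np.sin(t),0,70+150*np.sin(t)+30*np.cos(t)-19),99.5)"; python3 -m creep '[[[0,-0.23,0.6,0,0.8],[0,-0.15,0.5,0,0.8],[0,-0.1,0.4,0,0.8],[0,0,0,0,0.8],[0,0,0,0,0.8]]]'; python3 -c "
from geo import *
t=0
go(pk(70-150*np.cos(t)+30*np.sin(t),0,70+150*np.sin(t)+30*np.cos(t)-19),99.5)"
```

```text
time: 21.4
eef_pos: [452.7, 117.2, 162.9]
eef_rot: [-179.9, 0.0, 99.4]
force: [4.5, 1.7, -5.5]
finger_gap: 0.143
t 21.4 tcp [452.7 117.2 162.9] rot [-1.7995e+02  2.0000e-02  9.9410e+01] F [ 4.5  1.7 -5.5] gap mm 13.5
now shift cm [-0.13 -0.1  -0.01] turn -0.09
after turn shift cm [-0.13 -0.1  -0.01] turn -0.09
time: 21.9
eef_pos: [448.6, 116.5, 148.7]
eef_rot: [180.0, 0.0, 99.4]
force: [6.0, 2.0, -2.9]
finger_gap: 0.14
t 21.9 tcp [448.6 116.5 148.7] rot [1.7999e+02 2.0000e-02 9.9410e+01] F [ 6.   2.  -2.9] gap mm 13.2
now shift cm [-0.13 -0.29  0.77] turn -0.09
after turn shift cm [-0.13 -0.29  0.77] turn -0.09
```

Nearly closed. I'll continue down in small steps until it meets the stop.

```bash
python3 -m creep '[[[0,-0.1,0.4,0,0.8],[0,0,0,0,0.8],[0,0,0,0,0.8]]]'|grep -E "pos|force"; python3 -m creep '[[[0,-0.1,0.3,0,0.8],[0,0,0,0,0.8],[0,0,0,0,0.8]]]'|grep -E "pos|force"; python3 -m creep '[[[0,-0.05,0.2,0,0.8],[0,0,0,0,0.8],[0,0,0,0,0.8]]]'|grep -E "pos|force"; python3 -m creep '[[[0,0,0.1,0,0.8],[0,0,0,0,0.8],[0,0,0,0,0.8]]]'|grep -E "pos|force"
```

```text
eef_pos: [447.7, 116.4, 144.9]
force: [6.0, 1.7, -2.5]
eef_pos: [447.7, 116.3, 144.1]
force: [1.8, 3.0, 9.1]
eef_pos: [447.7, 116.3, 143.9]
force: [-2.5, 2.0, 18.1]
eef_pos: [447.7, 116.3, 143.8]
force: [-5.1, 1.1, 23.7]
```

Hard stop reached, within about 0.02 rad of closed. I'll release, go up, and check.

```bash
python3 -m creep '[[[0,0,-0.2,0,0.8],[0,0,0,0,2],[0,0,0,0,3.6],[0,0,0,0,3.6],[0,0,0,0,3.6],[0,0,0,0,3.6],[0,0,0,0,3.6]]]'; python3 -m creep '[[[0,0,-2,0,3.6],[0,0,-3,0,3.6],[0,0,-5,0,3.6],[0,0,-5,0,3.6],[0,0,-5,0,3.6],[5,0,0,0,3.6],[5,0,0,0,3.6],[5,0,0,0,3.6],[5,0,0,0,3.6],[5,0,0,0,3.6],[0,0,0,0,3.6],[0,0,0,0,3.6]]]';  python3 - <<'E'
from geo import *
from workcell import read_camera
import cv2
show()
ims=[]
for n,(x,y,w,h) in dict(scene=(330,205,135,135),top=(165,145,110,110)).items():
    im=cv2.cvtColor(read_camera(n),cv2.COLOR_RGB2BGR); cv2.imwrite(f"pics/{n}8.png",im)
    ims.append(cv2.convertScaleAbs(cv2.resize(im[y:y+h,x:x+w],(400,400),interpolation=2),alpha=1.3))
cv2.imwrite("pics/c8.png",np.hstack(ims))
for t in(0,.05,.1):
  for n,(x,y,w) in dict(scene=(330,205,135),top=(165,145,110)).items():
    print(t,n,[((proj(n,pk(70-150*np.cos(t)+30*np.sin(t),yy,70+150*np.sin(t)+30*np.cos(t)))-[x,y]+.5)*400/w).round() for yy in(-45,45)])
E
```

```text
time: 23.8
eef_pos: [445.8, 116.2, 141.3]
eef_rot: [-180.0, -0.0, 99.4]
force: [0.2, -0.1, -0.1]
finger_gap: 0.379
time: 25.0
eef_pos: [404.7, 363.4, 341.1]
eef_rot: [-179.9, 0.1, 99.5]
force: [0.1, 0.0, 0.0]
finger_gap: 0.381
t 25.0 tcp [404.7 363.4 341.1] rot [-1.7995e+02  5.0000e-02  9.9540e+01] F [0.1 0.  0. ] gap mm 35.8
0 scene [array([211., -25.]), array([346.,  24.])]
0 top [array([290., 324.]), array([147., 347.])]
0.05 scene [array([211., -32.]), array([347.,  17.])]
0.05 top [array([288., 321.]), array([144., 344.])]
0.1 scene [array([212., -38.]), array([349.,  11.])]
0.1 top [array([286., 317.]), array([140., 341.])]
```

View pics/c8.png

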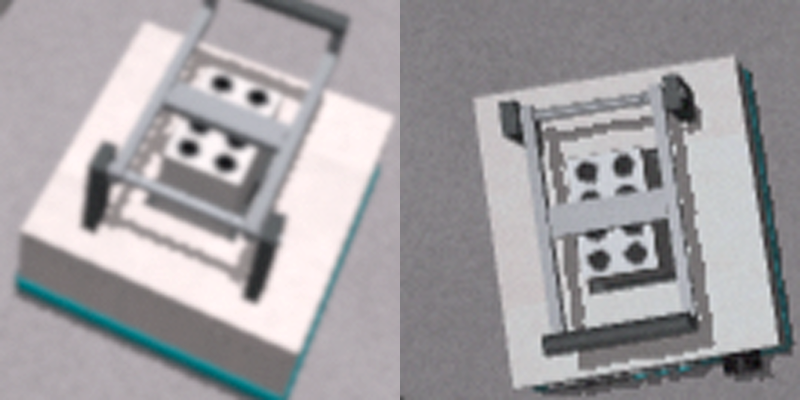

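Both views show the clamp flat over the block. The handle's right end is at (346,22) in the scene crop, against a projected (346,24) for an angle of 0. The bar spans about (144,344) to (297,322) in the top crop, against (147,347) to (290,324). The robot is clear, so I'll hand in.

```bash
python3 -c "
from workcell import job
print(job.sign_off())"
```

```text
the job is handed in; nothing more can be done
None
```

The eight-well block is in the pocket and pressed home, and the clamp is closed over it. I handed the job in at about 25 s; the sign-off gives no verdict.

- **Seating:** I lowered the block slowly. The ejector plate sank at about 6–8 N, then the block stopped hard on the floor, and I pressed to 30 N with the clamp still open. While pressing there was also a sideways force of up to about 18 N, which went when I released the block. From the images its top was at about 124 mm (125 expected when fully home), about 1.6 mm off the pocket centre. Its yaw, read from one image edge, is within about 2° of the pocket's.
- **Clamp:** I gripped the handle and swung it down along its arc until it met a hard stop at about 24 N. The last pictures match a closed clamp, 0 to 0.05 rad. The robot was clear of everything, with force near 0 N.
- **Mistake:** after releasing the block I retreated in the wrong direction, over the clamp. That pushed it from about 1.66 rad to its 1.9 rad stop. Readings before and after were near zero and nothing else appeared to have moved, but I did not record the peak contact force during that move, so I can't rule out that it passed the 40 N limit.
- **Small disagreement:** the handle grip height at the closed stop was about 3 mm above the calculated value. That would be about 0.02 rad, or just the bar sitting off-centre in the pads, and it is within the 0.08 rad limit.

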